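# Stand the fallen lot divider back up

### The arm

A 6-joint arm with a two-finger parallel gripper is mounted at the origin on the work surface. World frame = base frame: x ahead of the robot, y to its left, z up, the work surface at z = 0. Lengths are in mm, angles in rad, forces in N, time in s.
With the tool pointing down it reaches from about 275 to 825 mm from the base axis. Payload 5.2 kg.
Tool frame: the origin (TCP) lies midway between the tips of the shut fingers; the grasp point (between the pads) lies 19 mm behind it; z points along the fingers, x is the direction in which the jaws open and shut, and the axes are right-handed (so a half turn about z gives the same grasp; the last joint's range is limited). The gripper opens to 93 mm and grips with 3 to 60 N. Pads are 15 mm wide; open, the fingers measure 128 mm over their backs; the gripper's body (75 mm by 188 mm) begins 65 mm behind the grasp point.
Start: joints at [-0.203, 0.259, 1.535, -0, 1.348, -0.203], TCP at [550.004, 0.023, 191.953] pointing down, gripper open.
Joint ranges: [-3.14, 3.14], [-0.91, 2.08], [0.19, 2.58], [-1.22, 4.36], [0.22, 2.71], [-3.12, 3.12]. Speed limits (rad/s): [2.57, 2.57, 3.14, 3.14, 3.14, 3.14].

### API

Orientations are given as a rotation vector (axis times angle).
In Python, from bench import ctrl, vision gives the robot as it stands.
- The arm moves only by the tool move_arm, never from a script. Its argument "motion" is one flat list of numbers, 7 for each row, row after row: the turn, a rotation vector about the tool's x, y, z in degrees, then the shift along the tool's x, y, z in units of 30 mm (1.0 is 30 mm), then the closure in counts, from 0 (fully open) to 255 (shut). In form: [ax, ay, az, x, y, z, hand, ax, ay, az, x, y, z, hand, ...]. A call has 1 to 12 rows; each row is the pose to reach, as a shift and turn from the pose commanded when the call began, along the tool's axes at that moment; what a row does not reach only later rows make up. A row lasts 1/12 s, in which the tool goes at most 41.7 mm and 7.16 degrees, less where a joint would pass 70% of its speed; a pose out of reach is approached as far as the arm can. A call with a gripper value outside its range is refused whole. The fingers move at their own pace and stop on an object; "grip_force" is the grip in N (left out, the last holds). Time passes only in rows, so rows that repeat a pose let the fingers close. It gives the time, the measured TCP pose, the force and the opening at its end, in the units of the state.
- ctrl.sense(): the state, without advancing time (a new reading comes with each control period).
- vision.get_image(name): name is "scene" or "side" or "wrist"; returns a dict with "frame" (420x560x3 uint8, red, green, blue), "vertical_fov" (degrees; the focal length in pixels is half the picture's height over the tangent of half this angle, whatever the lens; pixels are square), "cx", "cy" (the principal point, pixels), "extrinsics" (4x4, takes a point from camera to world coordinates). Camera axes: x right, y down, z forward; pixel columns grow to the right and rows downward; lengths in mm; the calibration is good to about 2 mm. A picture is of the moment at which its call begins. There is no depth.
- ctrl.sign_off(): hands the job in, once; it reports no verdict.
The state is a dict: "clock": time; "q": joint angles; "qvel": joint speeds; "joint_efforts": joint torques, N m; "eef_pos": TCP position; "tool_rot": TCP orientation; "wrist_force": force on the tool from outside, world axes, zero at the start; "moment": the same for the moment, N m; "gripper_width": finger opening in mm.
Only numpy, scipy, OpenCV 4.12 (cv2) and the standard library are available. Lean on these libraries where they do the work, as an engineer would, in place of code of your own. Each camera call takes 0.05 s, during which the arm holds its last target.

### The job

One of the two L-shaped steel lot dividers on the stopped belt has fallen on its back. Without picking it up, push its upturned foot over towards the far rail so that it stands on its foot again, then push it across the belt until its toe rests squarely against the far rail, with its upright plate in front of the free sensor post's eye. Leave the plugs and the other divider where they are.

Things in the scene. Friction and masses are not known exactly. Their poses are not given: they have to be found in the camera images.
- divider: Fallen L-shaped lot divider of bare steel plate, loose, 0.67 kg, 90 mm wide. It lies with its upright plate (with a blank card) flat on the belt towards the robot and its foot sticking up. Origin: middle of the heel edge, the outside corner of the L, on the belt lying or standing. +z: heel to toe along the foot; -x: heel to the plate's free edge. Lying: z up, x to the far rail; standing: x down, z to the toe.
- foot_push (a point): Point on the foot's inner face (the side of the plate), mid-width, 66 mm from the heel (divider axes -6, 0, 66 mm). The foot is 85 mm long, 6 mm thick (x -6 to 0). Pushed here towards the far rail with about 3 N, the divider pivots on its heel without sliding; once past about 45 degrees it falls onto its foot by itself.
- plate_back (a point): Point on the back (outside) of the upright plate, mid-width, 36 mm from the heel (divider axes -36, 0, 0 mm). The plate is 90 mm high, 5 mm thick (z 0 to 5). With the divider standing, this is 36 mm above the belt and faces the robot; pushing here slides the divider with about 3 to 10 N.
- toe_left (a point): left (+y) corner of the divider's toe, the free end of the foot (divider axes -3, 45, 85 mm)
- toe_right (a point): right (-y) corner of the divider's toe (divider axes -3, -45, 85 mm)
- conveyor: Stopped belt conveyor, fixed: dark green belt 360 mm wide running left to right between two aluminium rails 30 mm wide, their tops 25 mm above the belt. Origin: middle of the belt's top surface, 60 mm above the table. x: across the belt to the far rail; y: along the belt to the left; z up. Inner faces of the rails at x = +180 (far) and -180 mm (near).
- post_a: Free sensor post on the far rail, the one with no divider standing before it: small black head with an amber eye facing the robot, 75 mm above the belt, on a steel post; top 103 mm above the belt. Fixed. Origin: on the rail's inner face at belt level, straight below the eye; axes parallel to the conveyor's.
- post_b: the same kind of sensor post, with the other divider standing in front of it; origin and axes as for post_a
- other_divider: A second divider of the same shape, already standing against the far rail in front of its post; leave it alone. Origin: middle of its heel edge on the belt; x to its toe, z up.
- plug0: one of six ivory moulded plugs standing on their stems on the belt (middle lot, near); leave it alone. Stem 26 mm across, 26 mm tall, under a round head 40 mm across; 40 mm tall overall, 35 g, easily knocked over. Origin: centre of its underside.
- plug1: one of six ivory moulded plugs standing on their stems on the belt (middle lot, far); leave it alone. Stem 26 mm across, 26 mm tall, under a round head 40 mm across; 40 mm tall overall, 35 g, easily knocked over. Origin: centre of its underside.
- plug2: one of six ivory moulded plugs standing on their stems on the belt (left lot, near); leave it alone. Stem 26 mm across, 26 mm tall, under a round head 40 mm across; 40 mm tall overall, 35 g, easily knocked over. Origin: centre of its underside.
- plug3: one of six ivory moulded plugs standing on their stems on the belt (left lot, far); leave it alone. Stem 26 mm across, 26 mm tall, under a round head 40 mm across; 40 mm tall overall, 35 g, easily knocked over. Origin: centre of its underside.
- plug4: one of six ivory moulded plugs standing on their stems on the belt (right lot, near); leave it alone. Stem 26 mm across, 26 mm tall, under a round head 40 mm across; 40 mm tall overall, 35 g, easily knocked over. Origin: centre of its underside.
- plug5: one of six ivory moulded plugs standing on their stems on the belt (right lot, far); leave it alone. Stem 26 mm across, 26 mm tall, under a round head 40 mm across; 40 mm tall overall, 35 g, easily knocked over. Origin: centre of its underside.
Not all that is in view belongs to the job. Leave any blue look-alike of the divider alone.

How it is judged (in metres and radians):
On the way:
1. the divider has been tipped up and stands on its foot (angle between divider's own x axis and vertical above 3.05 rad), for 0.2 s.
At the end, for the whole second after the job is handed in: The divider stands on its foot on the belt (within 5 degrees), both corners of its toe are within 6 mm of the far rail's inner face, the middle of its plate is within 40 mm (along the belt) of the free post's eye, and it is at rest (angle between divider's own x axis and vertical above 3.05 rad and x of each of toe_left, toe_right in the frame of conveyor above 0.174 m and y of divider in the frame of post_a between -0.04 and 0.04 m and height (world z) of divider below 0.066 m and linear speed of divider below 0.01 m/s and angular speed of divider below 0.05 rad/s); the robot touches nothing.
It fails at once if the divider is lifted: its heel edge rises more than 15 mm off the belt (height (world z) of divider above 0.075 m).
It fails at once if the other divider is shifted by more than 10 mm or tipped (distance of other_divider from where it was at the start of the episode above 0.01 m or angle between other_divider's own z axis and vertical above 0.15 rad).
It fails at once if a plug is shifted by more than 10 mm or knocked over (distance of any of plug0, plug1, plug2, plug3, plug4, plug5 from where it was at the start of the episode above 0.01 m or angle between any of plug0, plug1, plug2, plug3, plug4, plug5's own z axis and vertical above 0.3 rad).
It also fails if it takes over 48 s, if anything falls off the work surface, if the arm or the gripper's body presses on something with over 40 N, if the wrist force passes 120 N, or if a joint passes its speed limit or range.

## Working session

There is one attempt and no reset: what is moved stays moved. The work goes in short steps, Python scripts to look and compute and a tool call to move; the robot and the scene stay as the last step left them, time stands still between calls to the robot, and variables do not carry over. Pictures are saved under pics/ and viewed, and the job is handed in when it is done.

Besides the shell and the picture viewer there is one more tool, called after "Request:" in YAML: its name, and indented under it one key for each argument. move_arm: Moves the arm, as the interface text tells. Its arguments: {"type":"object","properties":{"motion":{"type":"array","items":{"type":"number"}},"grip_force":{"type":"number"}},"required":["motion"]}

```bash
mkdir -p pics; ls; cat > h.py <<'E'
import numpy as np, cv2
from bench import ctrl, vision
def grab(n,tag):
    d=vision.get_image(n); cv2.imwrite(f'pics/{tag}.png',d['frame'][:,:,::-1]); 
    np.savez(f'pics/{tag}.npz',fov=d['vertical_fov'],cx=d['cx'],cy=d['cy'],E=d['extrinsics'],f=d['frame']); return d
def load(tag): 
    z=np.load(f'pics/{tag}.npz'); return z
def ray(z,u,v):
    f=z['f'].shape[0]/2/np.tan(np.radians(float(z['fov']))/2)
    E=z['E']; d=E[:3,:3]@np.array([(u-z['cx'])/f,(v-z['cy'])/f,1]); return E[:3,3],d
def plane(z,u,v,h):
    o,d=ray(z,u,v); return (o+d*(h-o[2])/d[2]).round(1)
def proj(z,p):
    E=z['E']; f=z['f'].shape[0]/2/np.tan(np.radians(float(z['fov']))/2)
    c=E[:3,:3].T@(np.array(p)-E[:3,3]); return (c[:2]/c[2]*f+[float(z['cx']),float(z['cy'])]).round(1)
E
python3 - <<'E'
from h import *
for n in ['scene','side','wrist']:
    d=grab(n,n+'0'); print(n,d['vertical_fov'],d['extrinsics'].round(2).tolist())
print(ctrl.sense())
E
```

```text
pics
scene 51.89849490711332 [[-0.26, 0.76, -0.59, 1119.07], [0.96, 0.2, -0.17, 187.56], [-0.01, -0.61, -0.79, 998.83], [0.0, 0.0, 0.0, 1.0]]
side 50.92769317739465 [[-0.72, -0.4, 0.57, -262.27], [-0.69, 0.42, -0.59, 759.38], [-0.01, -0.81, -0.58, 868.13], [0.0, 0.0, 0.0, 1.0]]
wrist 67.42637841514298 [[1.0, 0.0, -0.0, 549.58], [0.0, -0.97, -0.24, 65.79], [-0.0, 0.24, -0.97, 385.4], [0.0, 0.0, 0.0, 1.0]]
{'clock': 0.15, 'q': array([-2.02785914e-01,  2.59197511e-01,  1.53580281e+00,  1.60710505e-05,
        1.34802085e+00, -2.02790893e-01]), 'qvel': array([-0.00073574, -0.0026924 , -0.00445616,  0.00017406, -0.00212526,
        0.00108152]), 'joint_efforts': array([ 1.84710952e-03, -4.37643743e+01, -2.84233278e+01,  7.19930883e-02,
        3.80130450e-02, -3.72983607e-06]), 'eef_pos': array([5.49550048e+02, 1.30037398e-01, 1.91308514e+02]), 'tool_rot': array([-3.14128883e+00, -2.22527373e-06,  2.19275579e-03]), 'wrist_force': array([ 0.30417267, -0.35433292,  0.48295157]), 'moment': array([-0.00116159, -0.04400123, -0.02847705]), 'gripper_width': 92.93784391534781}
```

View pics/scene0.png

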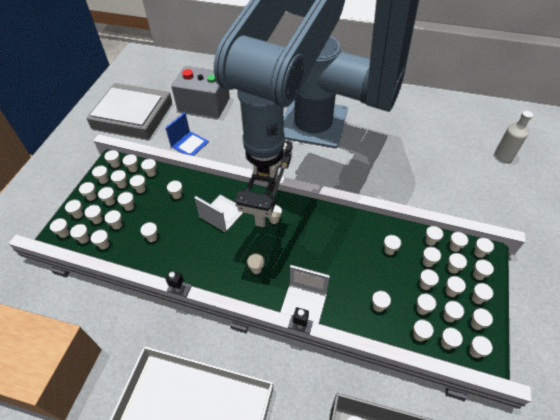

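View pics/side0.png

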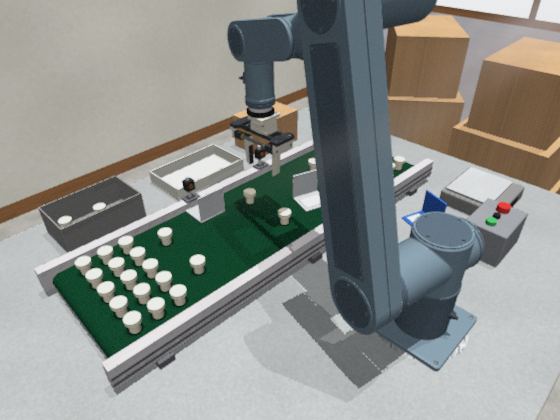

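View pics/wrist0.png

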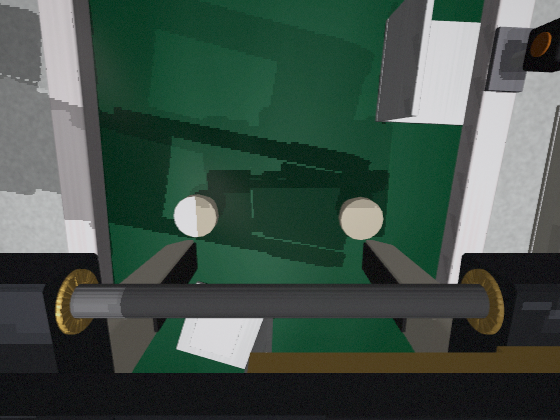

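The scene view shows three L-shapes. The white/steel one lying at (220,210) has its foot up, so it is the fallen divider. The one at (305,290) stands before post_b, and the blue one at (185,138) is off the belt. The free post is at (175,280). I'll confirm this in a crop.

```bash
python3 - <<'E'
from h import *
z=load('scene0'); f=z['f'][:,:,::-1]
c=cv2.resize(f[165:325,120:300],None,fx=4.4,fy=3.7 if 0 else 3.7,interpolation=cv2.INTER_CUBIC)
c=cv2.resize(f[165:315,120:310],None,fx=4,fy=4,interpolation=cv2.INTER_CUBIC); cv2.imwrite('pics/c1.png',c)
z=load('side0'); f=z['f'][:,:,::-1]
c=cv2.resize(f[130:240,170:360],None,fx=4,fy=4,interpolation=cv2.INTER_CUBIC); cv2.imwrite('pics/c2.png',c)
E
```

```text
(no output)
```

View pics/c1.png

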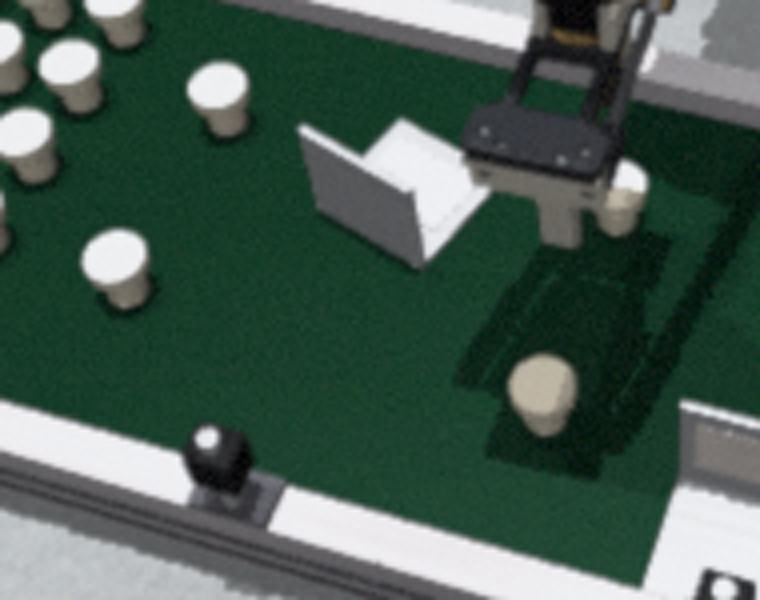

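View pics/c2.png

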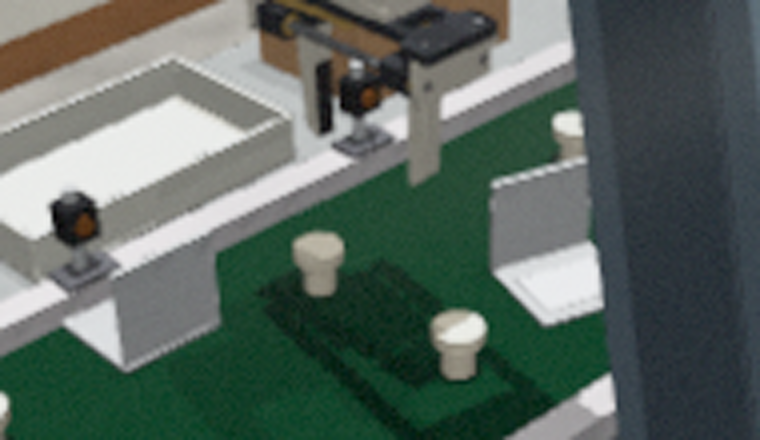

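```bash
python3 - <<'E'
from h import *
z=load('scene0')
P=lambda u,v:(120+u/4,165+v/4)
for n,u,v,h in [('heelL',318,209,60),('heelR',420,268,60),('toeL',300,126,145),('toeR',414,194,145),('plateback',402,118,65),('plateback2',488,192,65),
 ('rail',0,402,85),('rail2',180,450,85),('rail3',640,586,85),
 ('plug ur head',218,84,100),('plug lf',115,254,100),('plugmid far',542,384,100),('plugmid near',626,186,100),('posthead top',208,436,163),('footplate',237,500,85)]:
    a=P(u,v); print(n,a,plane(z,*a,h))
w=load('wrist0')
for n,u,v,h in [('far rail inner b',455,250,85),('far rail t',483,0,85),('near t',80,0,85),('near b',107,250,85),('belt near rail',0,0,85),('plate edge1',178,350,65),('plate edge2',245,368,65),('od heel',377,121,60),('plug0',196,216,100),('plug1',362,218,100),('eye b',541,43,135),('cornerA',263,320,65)]:
    print(n,plane(w,u,v,h))
s=load('side0')
Q=lambda u,v:(170+u/4,130+v/4)
for n,u,v,h in [('eye a',368,97,135),('eye b',85,223,135),('heelL(+y)',497,272,65),('plateEdge',548,325,60),('toe+y',490,183,145),('plug0',459,326,100),('plug1',318,246,100)]:
    print(n,plane(s,*Q(u,v),h))
E
```

```text
heelL (199.5, 217.25) [ 513.9 -203.7   60. ]
heelR (225.0, 232.0) [ 541.9 -121.    60. ]
toeL (195.0, 196.5) [ 510.3 -203.4  145. ]
toeR (223.5, 213.5) [ 543.  -114.9  145. ]
plateback (220.5, 194.5) [ 428.5 -173.5   65. ]
plateback2 (242.0, 213.0) [474.7 -95.4  65. ]
rail (120.0, 265.5) [ 714.8 -327.4   85. ]
rail2 (165.0, 277.5) [ 717.  -207.8   85. ]
rail3 (280.0, 311.5) [729.8  78.6  85. ]
plug ur head (174.5, 186.0) [ 457.8 -292.3  100. ]
plug lf (148.75, 228.5) [ 605.5 -299.1  100. ]
plugmid far (255.5, 261.0) [627.2  -9.2 100. ]
plugmid near (276.5, 211.5) [471.6   0.7 100. ]
posthead top (172.0, 274.0) [ 739.5 -162.7  163. ]
footplate (179.25, 290.0) [ 738.6 -162.    85. ]
far rail inner b [726.3 -46.4  85. ]
far rail t [720.2 176.8  85. ]
near t [380.3 177.   85. ]
near b [374.1 -46.9  85. ]
belt near rail [312.6 177.1  85. ]
plate edge1 [ 429.8 -178.8   65. ]
plate edge2 [ 507.9 -203.4   65. ]
od heel [645.7  79.9  60. ]
plug0 [470.8  -7.4 100. ]
plug1 [626.3  -9.2 100. ]
eye b [737.9 130.8 135. ]
cornerA [ 530.1 -139.1   65. ]
eye a [ 727.9 -165.3  135. ]
eye b [741.2 126.  135. ]
heelL(+y) [ 533.3 -119.7   65. ]
plateEdge [459.3 -98.1  60. ]
toe+y [ 542.7 -120.5  145. ]
plug0 [470.8  -9.3 100. ]
plug1 [626.8 -10.9 100. ]
```

Crops confirm it: the fallen divider has its foot upright, with its heel at about (528,-162) and yaw about -19°. The free post's eye is near y≈-165. I'll turn the jaws along the divider's width and go above and behind the foot.

Request:
move_arm:
  motion: [0,0,-6,-0.2,0.4,0,60,0,0,-12,-0.4,0.8,0,118,0,0,-18,-0.5,1.3,0,118,0,0,-24,-0.7,1.7,0,118,0,0,-30,-0.9,2.1,0,118,0,0,-36,-1.0,2.5,0,118,0,0,-42,-1.2,3.0,0,118,0,0,-48,-1.4,3.4,0,118,0,0,-54,-1.6,3.8,0,118,0,0,-60,-1.7,4.2,0,118,0,0,-66,-1.9,4.6,0,118,0,0,-71,-2.0,5.0,0,118]

```text
clock: 1.15
eef_pos: [489.2, -150.4, 191.7]
tool_rot: [-2.552, -1.83, 0.001]
wrist_force: [0.5, -0.4, -0.1]
gripper_width: 50.0
```

```bash
python3 - <<'E'
from h import *
for n in ['scene','side','wrist']:
    d=grab(n,n+'1')
s=ctrl.sense(); print(s['clock'],s['eef_pos'],s['tool_rot'],s['gripper_width'],s['wrist_force'])
f=load('side1')['f'][:,:,::-1]; g=load('scene1')['f'][:,:,::-1]
a=cv2.resize(g[165:315,120:310],None,fx=4,fy=4,interpolation=cv2.INTER_CUBIC); cv2.imwrite('pics/c3.png',a)
a=cv2.resize(f[130:240,220:410],None,fx=4,fy=4,interpolation=cv2.INTER_CUBIC); cv2.imwrite('pics/c4.png',a)
E
```

```text
1.3 [ 489.77487391 -150.35213216  191.73314096] [-2.56092410e+00 -1.81881366e+00  3.52311506e-05] 50.19635531335783 [-0.01767044 -0.48308227 -0.01348037]
```

View pics/c3.png

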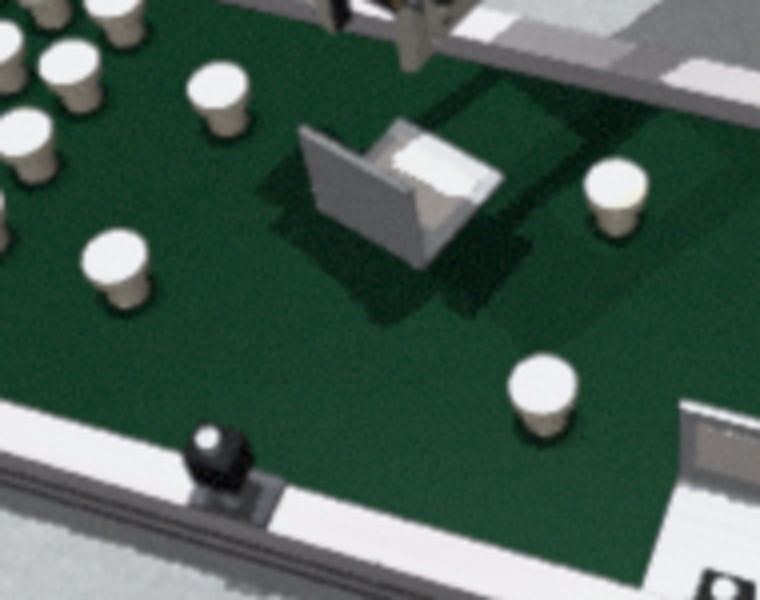

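View pics/wrist1.png

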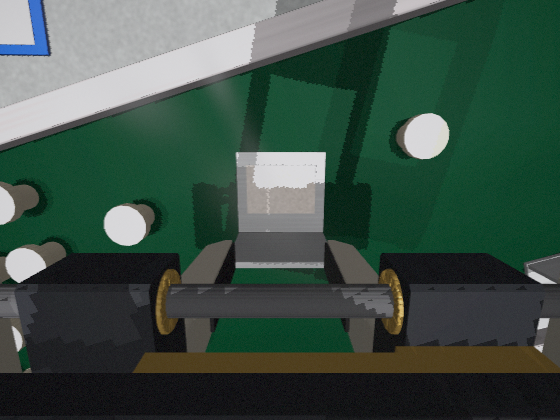

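View pics/c4.png

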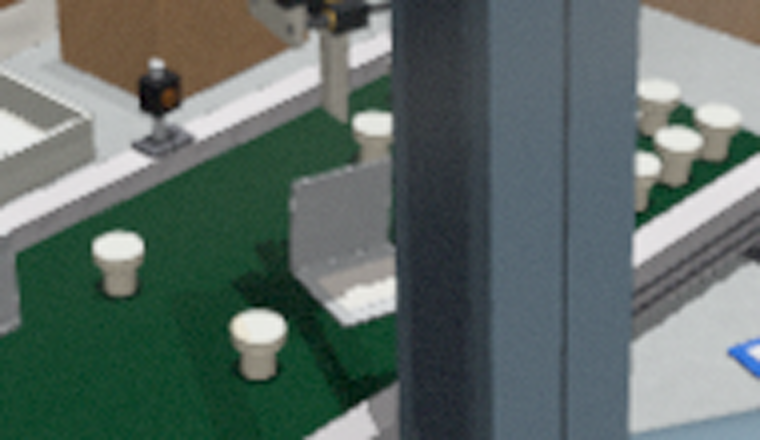

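```bash
python3 - <<'E'
from h import *
w=load('wrist1'); print(w['E'].round(2).tolist())
for u,v,h in [(236,152,65),(326,152,65),(236,233,65),(324,233,65),(235,262,60),(324,267,60),(235,264,145),(324,267,145)]: print(u,v,h,plane(w,u,v,h))
z=load('scene1'); P=lambda u,v:(120+u/4,165+v/4)
for u,v,h in [(402,118,65),(503,178,65),(318,209,60),(420,268,60),(300,126,145),(412,194,145)]: print('scene',plane(z,*P(u,v),h))
y=np.array([.326,.945]);x=np.array([.945,-.326]);o=np.array([528,-162])
for l in [(-90,45,5),(-90,-45,5),(-6,45,5),(-6,-45,5),(-6,45,85),(-6,-45,85),(0,45,0),(0,-45,0),(0,45,85),(0,-45,85)]:
    p=[*(o+l[0]*x+l[1]*y),60+l[2]]; print(l,'wrist',proj(w,p),'scene',proj(z,p), 'crop',(proj(z,p)-[120,165])*4)
# rail line
g=z['f']; hsv=cv2.cvtColor(g,cv2.COLOR_RGB2HSV)
m=cv2.inRange(hsv,(50,80,10),(90,255,140))
pts=[]
for u in range(60,270,3):
    c=np.where(m[:,u]>0)[0]
    c=c[c<330]
    if len(c): pts.append(plane(z,u,c.max()+1,85)[:2])
pts=np.array(pts); A=np.polyfit(pts[:,1],pts[:,0],1)
for _ in range(4):
    r=pts[:,0]-np.polyval(A,pts[:,1]); k=abs(r)<3; A=np.polyfit(pts[k,1],pts[k,0],1)
print('rail x= ',A,k.sum(),len(k),np.polyval(A,-165))
E
```

```text
[[0.33, 0.92, 0.22, 427.88], [0.95, -0.32, -0.08, -129.36], [-0.0, 0.24, -0.97, 385.88], [0.0, 0.0, 0.0, 1.0]]
236 152 65 [ 428.  -175.9   65. ]
326 152 65 [457.5 -90.6  65. ]
236 233 65 [ 507.4 -206.2   65. ]
324 233 65 [ 537.9 -117.5   65. ]
235 262 60 [ 539.7 -220.4   60. ]
324 267 60 [ 577.4 -129.    60. ]
235 264 145 [ 512.1 -197.3  145. ]
324 267 145 [ 538.4 -129.1  145. ]
scene [ 428.5 -173.5   65. ]
scene [460.9 -89.2  65. ]
scene [ 513.9 -203.7   60. ]
scene [ 541.9 -121.    60. ]
scene [ 510.3 -203.4  145. ]
scene [ 543.3 -116.1  145. ]
(-90, 45, 5) wrist [326.5 152. ] scene [245.8 208.5] crop [503.2 174. ]
(-90, -45, 5) wrist [236.8 152. ] scene [220.  194.3] crop [400.  117.2]
(-6, 45, 5) wrist [323.7 232.2] scene [226.7 229.7] crop [426.8 258.8]
(-6, -45, 5) wrist [239.3 232.2] scene [200.4 214.4] crop [321.6 197.6]
(-6, 45, 85) wrist [337.  261.2] scene [223.3 211.4] crop [413.2 185.6]
(-6, -45, 85) wrist [227.  261.1] scene [195.7 195.8] crop [302.8 123.2]
(0, 45, 0) wrist [322.9 236.1] scene [225.4 232.4] crop [421.6 269.6]
(0, -45, 0) wrist [240.  236.1] scene [199.3 217. ] crop [317.2 208. ]
(0, 45, 85) wrist [336.7 268. ] scene [221.8 213. ] crop [407.2 192. ]
(0, -45, 85) wrist [227.3 267.9] scene [194.1 197.3] crop [296.4 129.2]
rail x=  [4.51090322e-02 7.26328527e+02] 66 70 718.8855367546865
```

The wrist, scene and projected geometry agree: heel (528,-162), yaw -19°. The far rail is x ≈ 726.3+0.045y. Next I descend behind the foot, stopping just short of contact.

Request:
move_arm:
  motion: [0,0,0,0,0,0.5,118,0,0,0,0,0,1.0,118,0,0,0,0,0,1.5,118,0,0,0,0,0,2.0,118,0,0,0,0,0.2,2.2,118,0,0,0,0,0.4,2.2,118,0,0,0,0,0.6,2.2,118,0,0,0,0,0.7,2.2,118,0,0,0,0,0.7,2.2,118]

```text
clock: 2.05
eef_pos: [511.5, -157.4, 126.9]
tool_rot: [2.556, 1.823, 0.002]
wrist_force: [0.2, -0.4, 0.2]
gripper_width: 50.0
```

```bash
python3 - <<'E'
from h import *
d=grab('scene','scene2'); grab('wrist','wrist2')
a=cv2.resize(d['frame'][165:315,120:310,::-1],None,fx=4,fy=4,interpolation=cv2.INTER_CUBIC); cv2.imwrite('pics/c5.png',a)
s=ctrl.sense(); print(s['clock'],s['eef_pos'],s['tool_rot'],s['gripper_width'],s['wrist_force'])
E
```

```text
2.15 [ 510.42052064 -156.99136282  126.56027355] [2.55699362e+00 1.82363327e+00 6.93549266e-04] 50.09739673915798 [-0.14470146 -0.5978133  -0.50167826]
```

View pics/c5.png

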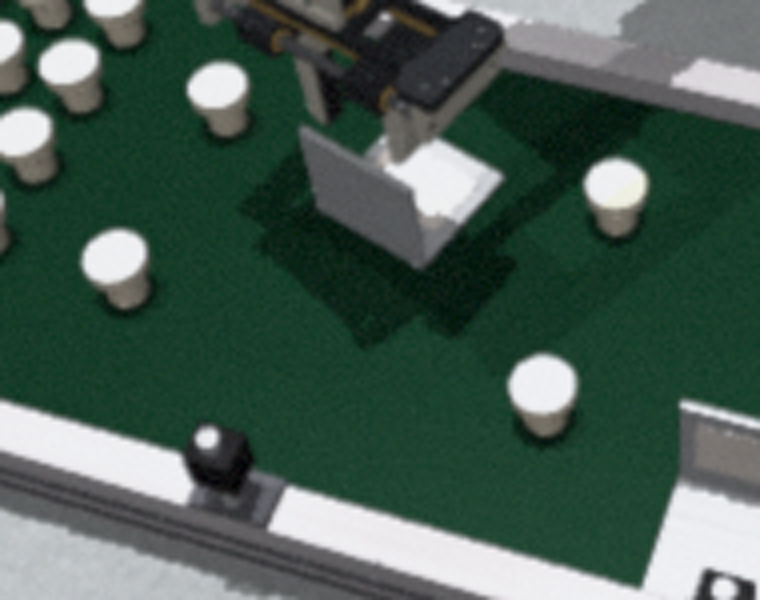

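The fingers sit just behind the foot, within its width, and nothing is touched yet. Now the tipping arc.

Request:
move_arm:
  motion: [0,0,0,0,0.15,0,118,0,0,0,0,0.3,0,118,0,0,0,0,0.45,0,118,0,0,0,0,0.6,0,118,0,0,0,0,0.77,0.02,118,0,0,0,0,0.95,0.05,118,0,0,0,0,1.12,0.11,118,0,0,0,0,1.3,0.19,118,0,0,0,0,1.47,0.28,118,0,0,0,0,1.65,0.39,118,0,0,0,0,1.8,0.5,118,0,0,0,0,1.95,0.62,118]

```text
clock: 3.15
eef_pos: [565.6, -176.0, 106.9]
tool_rot: [-2.557, -1.824, 0.0]
wrist_force: [-1.3, 0.7, 0.5]
gripper_width: 50.1
```

```bash
python3 - <<'E'
from h import *
d=grab('scene','scene3')
a=cv2.resize(d['frame'][165:315,120:310,::-1],None,fx=4,fy=4,interpolation=cv2.INTER_CUBIC); cv2.imwrite('pics/c6.png',a)
s=ctrl.sense(); print(s['clock'],s['eef_pos'],s['wrist_force'])
E
```

```text
3.2 [ 565.85599578 -176.13031595  106.06887483] [ 0.68719536 -0.77362869 -0.63811317]
```

View pics/c6.png

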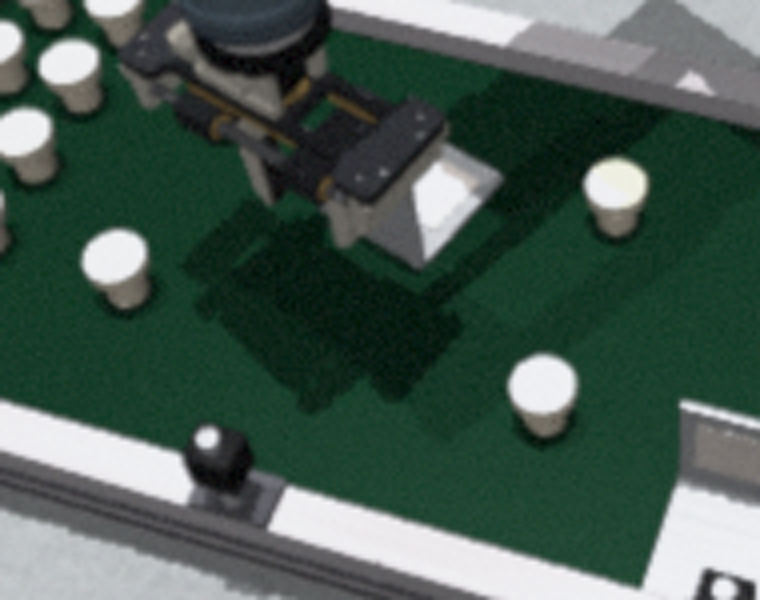

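```bash
python3 - <<'E'
from h import *
grab('wrist','wrist4'); d=grab('side','side4')
d=grab('scene','scene4')
a=cv2.resize(d['frame'][190:250,160:260,::-1],None,fx=8,fy=8,interpolation=cv2.INTER_CUBIC); cv2.imwrite('pics/c7.png',a)
s=ctrl.sense(); print(s['clock'],s['eef_pos'],s['wrist_force'])
E
```

```text
3.35 [ 565.00397637 -175.74431974  107.03407604] [-0.48149689  0.16870246 -0.20745375]
```

View pics/wrist4.png

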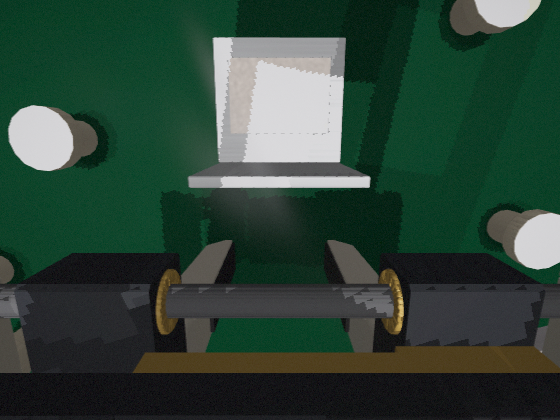

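View pics/side4.png

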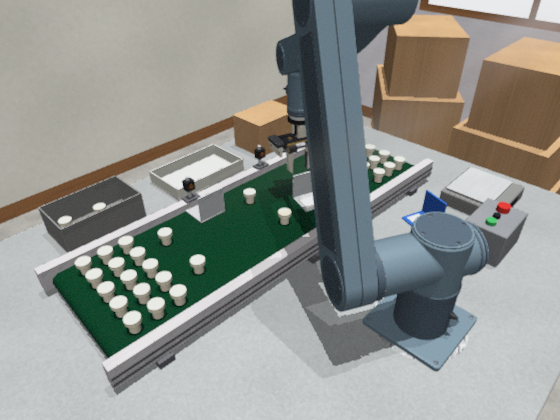

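View pics/c7.png

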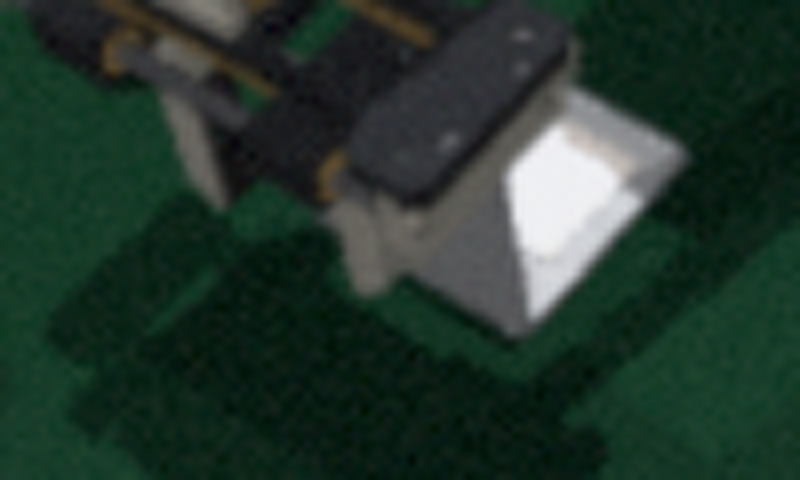

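The foot is still upright and the fingers have ended up beyond it. The likely cause is that these fingers' tips retract when open, so they rode over the toe and the divider rocked back. I'll check its pose, then retry with shut fingers (tips at the TCP) and a lower contact.

```bash
python3 - <<'E'
from h import *
w=load('wrist4')
pl=[(215,38,65),(345,38,65),(219,162,65),(341,162,65),(189,187,145),(370,187,145),(189,179,145),(370,179,145)]
for p in pl: print(p,plane(w,*p))
for p in [(228,242),(330,242)]:
    # finger tips: on plane through TCP normal to push dir
    o,d=ray(w,*p); x=np.array([.945,-.326,0]); t=((np.array([565,-175.7,107])-o)@x)/(d@x); print('tip mid', (o+d*t).round(1)); 
print(proj(w,[565,-175.7,107]))
E
```

```text
(215, 38, 65) [ 428.6 -174.8   65. ]
(345, 38, 65) [457.3 -91.4  65. ]
(219, 162, 65) [ 507.1 -202.9   65. ]
(341, 162, 65) [ 536.4 -117.4   65. ]
(189, 187, 145) [ 512.7 -205.   145. ]
(370, 187, 145) [ 542.  -119.8  145. ]
(189, 179, 145) [ 509.  -203.5  145. ]
(370, 179, 145) [ 538.1 -118.8  145. ]
tip mid [ 554.6 -205.9  112.9]
tip mid [ 575.4 -145.5  112.6]
[279.  239.1]
```

Request:
move_arm:
  motion: [0,0,0,0,0,-0.8,118,0,0,0,0,0,-1.6,118,0,0,0,0,0,-2.4,160,0,0,0,0,-0.4,-3.0,200,0,0,0,0,-1.2,-3.0,255,0,0,0,0,-2.0,-3.0,255,0,0,0,0,-2.6,-3.0,255,0,0,0,0,-2.9,-3.0,255,0,0,0,0,-2.9,-3.0,255,0,0,0,0,-2.9,-3.0,255]

```text
clock: 4.18
eef_pos: [483.4, -147.8, 197.9]
tool_rot: [2.557, 1.823, 0.001]
wrist_force: [0.1, -0.1, -0.1]
gripper_width: 2.2
```

```bash
python3 - <<'E'
from h import *
grab('wrist','wrist5'); 
d=grab('scene','scene5')
a=cv2.resize(d['frame'][165:315,120:310,::-1],None,fx=4,fy=4,interpolation=cv2.INTER_CUBIC); cv2.imwrite('pics/c8.png',a)
s=ctrl.sense(); print(s['clock'],s['eef_pos'],s['tool_rot'],s['wrist_force'],s['gripper_width'])
E
```

```text
4.2833 [ 483.89979129 -148.06188729  197.53082092] [2.55700457e+00 1.82359105e+00 8.06001279e-04] [ 0.22910024 -0.27849905  0.69130942] 0.355719848930561
```

View pics/wrist5.png

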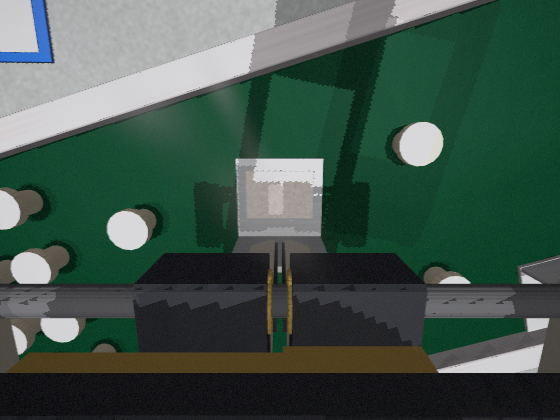

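View pics/c8.png

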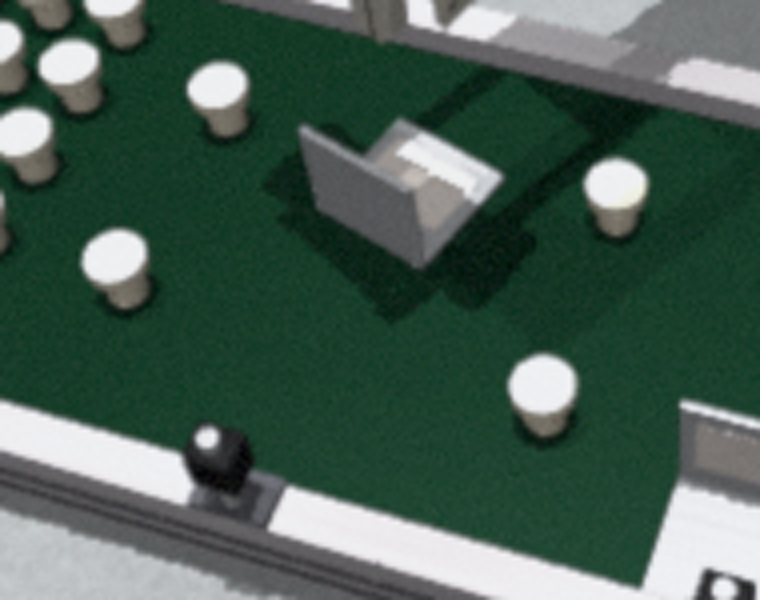

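The divider is unmoved and both views agree. The fingers are shut now, so I descend lower (tip about 58 mm above the belt), behind the foot.

Request:
move_arm:
  motion: [0,0,0,0,0,0.5,255,0,0,0,0,0,1.1,255,0,0,0,0,0,1.7,255,0,0,0,0,0,2.3,255,0,0,0,0,0,2.65,255,0,0,0,0,0.3,2.65,255,0,0,0,0,0.6,2.65,255,0,0,0,0,0.9,2.65,255,0,0,0,0,1.1,2.65,255,0,0,0,0,1.3,2.65,255]

```text
clock: 5.12
eef_pos: [521.6, -161.0, 118.8]
tool_rot: [2.556, 1.823, 0.001]
wrist_force: [0.0, 0.3, 0.2]
gripper_width: 0.9
```

```bash
python3 - <<'E'
from h import *
grab('wrist','wrist6'); 
d=grab('scene','scene6')
a=cv2.resize(d['frame'][165:315,120:310,::-1],None,fx=4,fy=4,interpolation=cv2.INTER_CUBIC); cv2.imwrite('pics/c9.png',a)
s=ctrl.sense(); print(s['clock'],s['eef_pos'],s['tool_rot'],s['wrist_force'],s['gripper_width'])
E
```

```text
5.2167 [ 521.58659247 -161.07332402  118.58434203] [2.55570589e+00 1.82318393e+00 1.75414224e-03] [ 0.68167733 -0.72375586  2.30182838] 0.746343673543617
```

View pics/c9.png

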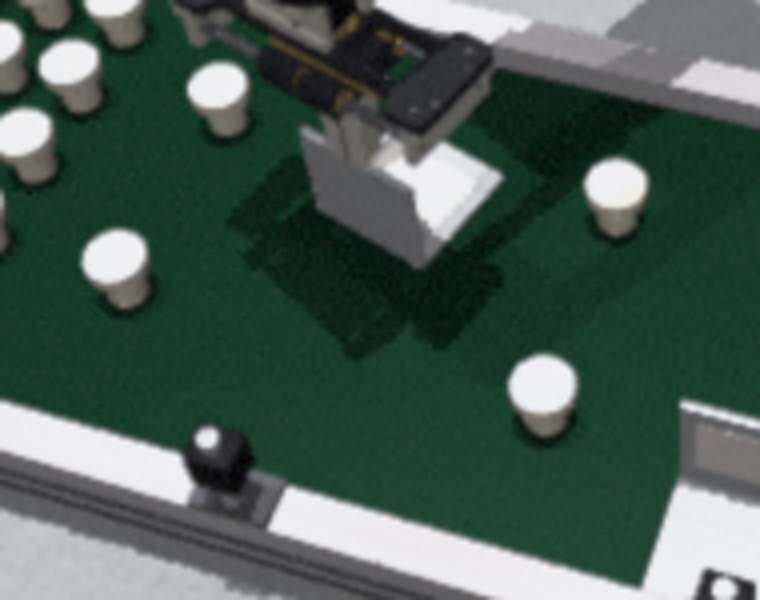

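View pics/wrist6.png

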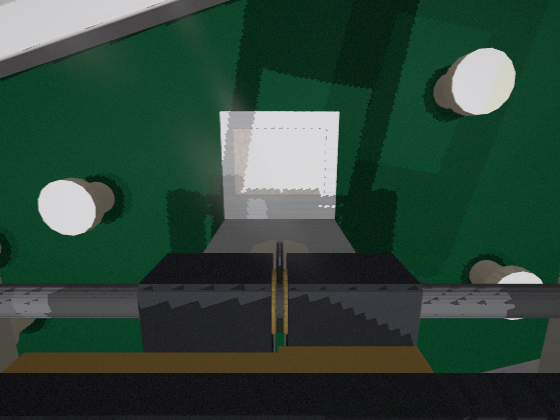

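```bash
python3 - <<'E'
from h import *
z=load('scene6')
a=cv2.resize(z['f'][180:240,180:260,::-1],None,fx=10,fy=10,interpolation=cv2.INTER_CUBIC); cv2.imwrite('pics/c10.png',a)
T=[521.6,-161,118.6]; print((proj(z,T)-[180,180])*10)
E
```

```text
[304. 295.]
```

View pics/c10.png

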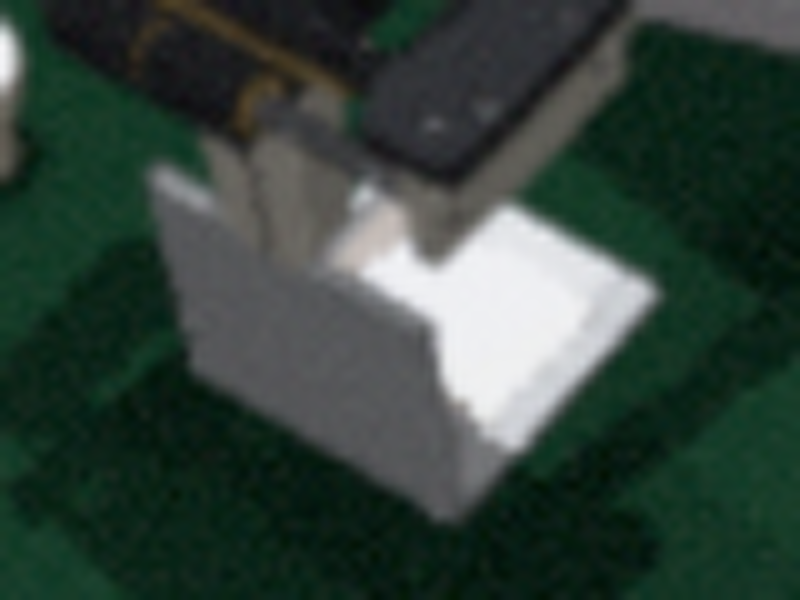

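The foot is still upright and in front of the shut fingers, with contact about to happen. I push partway and look.

Request:
move_arm:
  motion: [0,0,0,0,0.12,0,255,0,0,0,0,0.24,0,255,0,0,0,0,0.36,0,255,0,0,0,0,0.48,0.02,255,0,0,0,0,0.6,0.04,255,0,0,0,0,0.7,0.06,255,0,0,0,0,0.7,0.06,255]

```text
clock: 5.8
eef_pos: [541.2, -167.7, 116.9]
tool_rot: [2.556, 1.823, 0.002]
wrist_force: [-0.2, -0.4, 6.4]
gripper_width: 0.7
```

```bash
python3 - <<'E'
from h import *
grab('wrist','wrist7'); 
d=grab('scene','scene7')
s=ctrl.sense(); print(s['clock'],s['eef_pos'],s['tool_rot'],s['wrist_force'],s['gripper_width'])
a=cv2.resize(d['frame'][180:240,180:260,::-1],None,fx=10,fy=10,interpolation=cv2.INTER_CUBIC); cv2.imwrite('pics/c11.png',a)
E
```

```text
5.9 [ 540.82031448 -167.60625061  116.96149017] [2.55582371e+00 1.82295876e+00 1.98092276e-03] [-0.25643883 -0.34761436  6.43330195] 0.5453788942726723
```

View pics/c11.png

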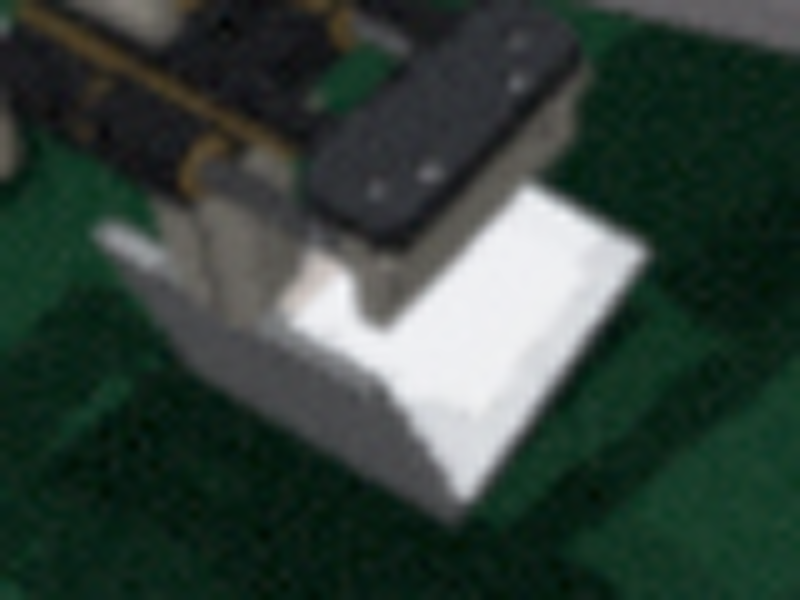

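```bash
python3 - <<'E'
from h import *
z=load('scene7'); y=np.array([.326,.945]);x=np.array([.945,-.326]);o=np.array([528,-162])
for ph in [10,15,20,25,30]:
    c,s=np.cos(np.radians(ph)),np.sin(np.radians(ph))
    r=[]
    for l in [(0,45,85),(0,-45,85),(-90,45,0)]:
        X=l[0]*c+l[2]*s; Z=-l[0]*s+l[2]*c
        r.append(((proj(z,[*(o+X*x+l[1]*y),60+Z])-[180,180])*10).tolist())
    print(ph,r)
t=ctrl.sense()['eef_pos']; print((t[:2]-o)@x,(t[:2]-o)@y,t[2]-60)
E
```

```text
10 [[380.99999999999994, 374.00000000000006], [104.00000000000006, 214.00000000000006], [651.9999999999999, 265.0]]
15 [[363.0000000000001, 396.9999999999999], [85.99999999999994, 236.9999999999999], [646.0, 250.99999999999994]]
20 [[345.99999999999994, 421.9999999999999], [69.00000000000006, 260.99999999999994], [639.0, 240.0]]
25 [[330.0, 448.0000000000001], [53.000000000000114, 285.99999999999994], [630.0, 230.99999999999994]]
30 [[315.0, 474.00000000000006], [38.000000000000114, 310.99999999999994], [620.0, 223.0000000000001]]
13.942834885640108 -1.1184843074603883 56.96149016780555
```

View pics/wrist7.png

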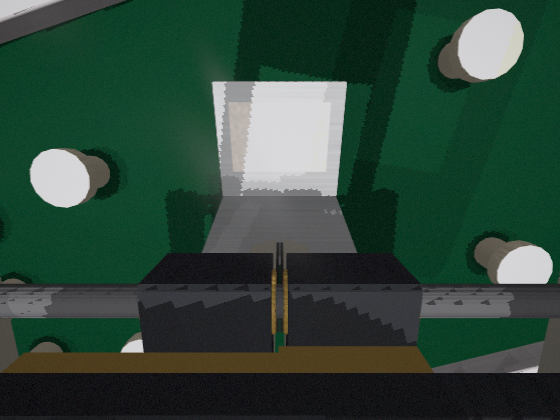

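```bash
python3 - <<'E'
from h import *
z=load('scene5')
a=cv2.resize(z['f'][110:185,150:250,::-1],None,fx=8,fy=8,interpolation=cv2.INTER_CUBIC); cv2.imwrite('pics/c12.png',a)
p=np.array([483.9,-148,197.5])
print((proj(z,p)-[150,110])*8)
E
```

```text
[532. 556.]
```

View pics/c12.png

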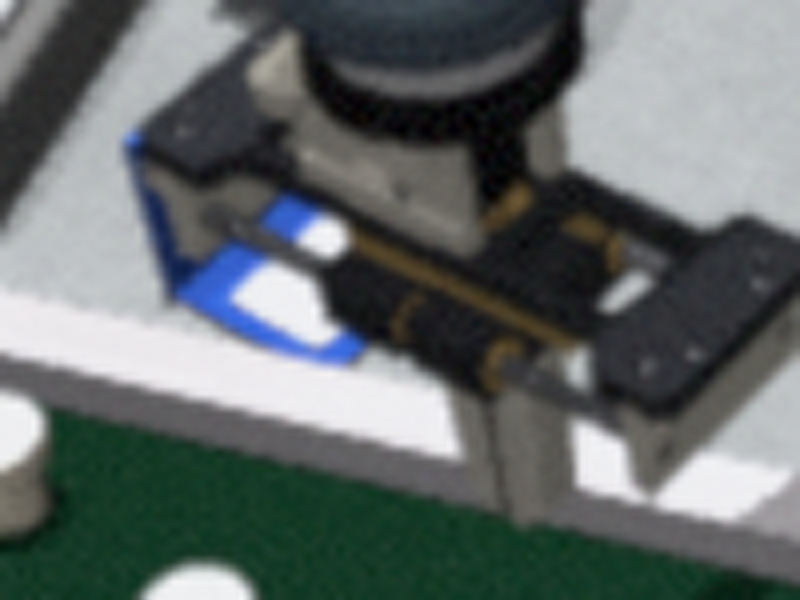

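```bash
python3 - <<'E'
from h import *
def tri(*obs):
    A=np.zeros((3,3));b=np.zeros(3)
    for z,u,v in obs:
        o,d=ray(z,u,v); d=d/np.linalg.norm(d); M=np.eye(3)-np.outer(d,d); A+=M;b+=M@o
    return np.linalg.solve(A,b).round(1)
z=load('scene7');w=load('wrist7')
print('free +y',tri((z,180+65,180+25.5),(w,346,82)))
print('free -y',tri((z,180+52.5,180+18),(w,212,82)))
print('heel +y scene',plane(z,226,232,60))
a=plane(w,222,195,65); b=plane(w,338,195,65); print('inner corner',a,b)
w6=load('wrist6'); print('before',plane(w6,224,218,65),plane(w6,337,218,65), plane(w6,220,111,65),plane(w6,339,111,65))
w7=w
for h in (60,65,80,90): print(h,plane(w7,212,82,h),plane(w7,346,82,h))
E
```

```text
free +y [459.9 -91.   80.6]
free -y [ 413.1 -167.    30.8]
heel +y scene [ 541.2 -118.4   60. ]
inner corner [ 507.6 -204.    65. ] [ 537.5 -117.    65. ]
before [ 506.4 -203.2   65. ] [ 536.3 -116.2   65. ] [ 428.  -175.7   65. ] [457.1 -91.2  65. ]
60 [ 426.1 -180.9   60. ] [458.6 -86.5  60. ]
65 [ 427.1 -180.2   65. ] [459.  -87.7  65. ]
80 [ 430.3 -178.1   80. ] [460.2 -91.3  80. ]
90 [ 432.4 -176.7   90. ] [461.  -93.6  90. ]
```

```bash
python3 - <<'E'
from h import *
x=np.array([.945,-.326,0]);y=np.array([.326,.945,0])
def hit(z,u,v,T,off):
    o,d=ray(z,u,v); t=((T+off*x-o)@x)/(d@x); p=o+d*t-T; return (p@y).round(1),p[2].round(1)
T=np.array([565,-175.7,107.])
for off in(-7.5,0,7.5):
    print(off,'scene4',[hit(load('scene4'),160+a/8,190+b/8,T,off) for a,b in [(355,290),(390,290),(205,200),(230,205)]],'wrist4',[hit(load('wrist4'),a,b,T,off) for a,b in [(210,242),(233,240),(327,240),(350,242)]])
T=np.array([483.9,-148,197.5])
for off in(-7.5,0,7.5): print(off,'scene5',[hit(load('scene5'),150+a/8,110+b/8,T,off) for a,b in [(490,510),(520,525),(570,515)]])
E
```

```text
-7.5 scene4 [(np.float64(7.3), np.float64(-11.5)), (np.float64(24.2), np.float64(1.9)), (np.float64(-56.2), np.float64(-10.8)), (np.float64(-43.9), np.float64(-4.3))] wrist4 [(np.float64(-38.2), np.float64(27.7)), (np.float64(-25.9), np.float64(24.2)), (np.float64(27.1), np.float64(24.0)), (np.float64(39.4), np.float64(27.4))]
0 scene4 [(np.float64(16.7), np.float64(4.9)), (np.float64(33.2), np.float64(18.0)), (np.float64(-45.6), np.float64(5.6)), (np.float64(-33.6), np.float64(11.9))] wrist4 [(np.float64(-43.3), np.float64(5.9)), (np.float64(-29.4), np.float64(1.9)), (np.float64(30.7), np.float64(1.7)), (np.float64(44.5), np.float64(5.6))]
7.5 scene4 [(np.float64(26.1), np.float64(21.3)), (np.float64(42.3), np.float64(34.2)), (np.float64(-35.1), np.float64(21.9)), (np.float64(-23.3), np.float64(28.2))] wrist4 [(np.float64(-48.3), np.float64(-15.9)), (np.float64(-32.9), np.float64(-20.3)), (np.float64(34.2), np.float64(-20.6)), (np.float64(49.7), np.float64(-16.2))]
-7.5 scene5 [(np.float64(-22.9), np.float64(0.1)), (np.float64(-10.8), np.float64(0.6)), (np.float64(11.8), np.float64(19.2))]
0 scene5 [(np.float64(-14.7), np.float64(12.1)), (np.float64(-2.7), np.float64(12.6)), (np.float64(19.5), np.float64(30.9))]
7.5 scene5 [(np.float64(-6.4), np.float64(24.2)), (np.float64(5.3), np.float64(24.7)), (np.float64(27.2), np.float64(42.7))]
```

Both views put the real fingertips about 24 mm above the nominal TCP. That explains the first miss, and why the tip now bears on top of the toe. I back off and go about 25 mm lower behind the foot.

Request:
move_arm:
  motion: [0,0,0,0,0,-0.4,255,0,0,0,0,-0.4,-0.8,255,0,0,0,0,-0.9,-0.8,255,0,0,0,0,-1.3,-0.8,255,0,0,0,0,-1.4,-0.3,255,0,0,0,0,-1.4,0.2,255,0,0,0,0,-1.4,0.7,255,0,0,0,0,-1.4,0.7,255,0,0,0,0,-1.4,0.7,255]

```text
clock: 6.65
eef_pos: [499.4, -153.0, 94.4]
tool_rot: [-2.556, -1.823, 0.001]
wrist_force: [-0.0, -0.2, 0.1]
gripper_width: 0.1
```

```bash
python3 - <<'E'
from h import *
grab('wrist','wrist8'); 
d=grab('scene','scene8')
s=ctrl.sense(); t=s['eef_pos']; print(s['clock'],t,s['wrist_force'])
x=np.array([.945,-.326]);y=np.array([.326,.945]);o=np.array([528,-162])
print((t[:2]-o)@x,(t[:2]-o)@y,t[2]-60)
a=cv2.resize(d['frame'][180:240,180:260,::-1],None,fx=10,fy=10,interpolation=cv2.INTER_CUBIC); cv2.imwrite('pics/c13.png',a)
E
```

```text
6.75 [ 500.53215751 -153.64504697   95.65500513] [ 0.01976709 -0.26705756 -0.06157697]
-28.68082584016305 -1.0590860413749301 35.65500512796457
```

View pics/c13.png

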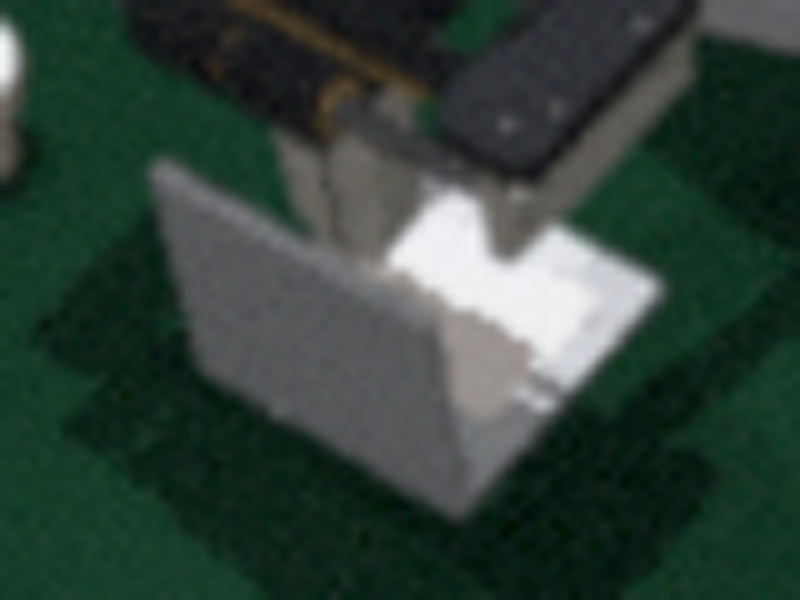

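View pics/wrist8.png

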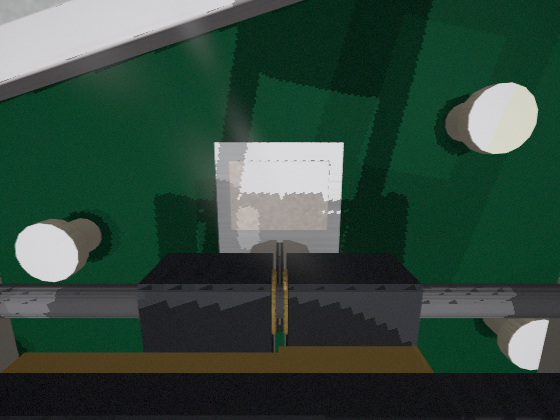

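Request:
move_arm:
  motion: [0,0,0,0,0.25,0,255,0,0,0,0,0.45,0,255,0,0,0,0,0.6,0,255,0,0,0,0,0.75,0,255,0,0,0,0,0.9,0,255,0,0,0,0,1.05,0.02,255,0,0,0,0,1.2,0.05,255,0,0,0,0,1.35,0.1,255,0,0,0,0,1.5,0.16,255,0,0,0,0,1.5,0.16,255]

```text
clock: 7.58
eef_pos: [543.5, -168.5, 89.8]
tool_rot: [2.557, 1.824, 0.001]
wrist_force: [0.1, -0.0, -0.1]
gripper_width: 0.7
```

```bash
python3 - <<'E'
from h import *
d=grab('scene','scene9')
s=ctrl.sense(); t=s['eef_pos']; print(s['clock'],t,s['wrist_force'])
x=np.array([.945,-.326]);y=np.array([.326,.945]);o=np.array([528,-162])
print((t[:2]-o)@x,(t[:2]-o)@y,t[2]-60)
a=cv2.resize(d['frame'][180:240,180:260,::-1],None,fx=10,fy=10,interpolation=cv2.INTER_CUBIC); cv2.imwrite('pics/c14.png',a)
E
```

```text
7.6333 [ 543.02537181 -168.25746375   89.96325806] [-0.97235858  0.54349487 -0.03077783]
16.23890953904866 -1.0150320364378265 29.963258064733566
```

View pics/c14.png

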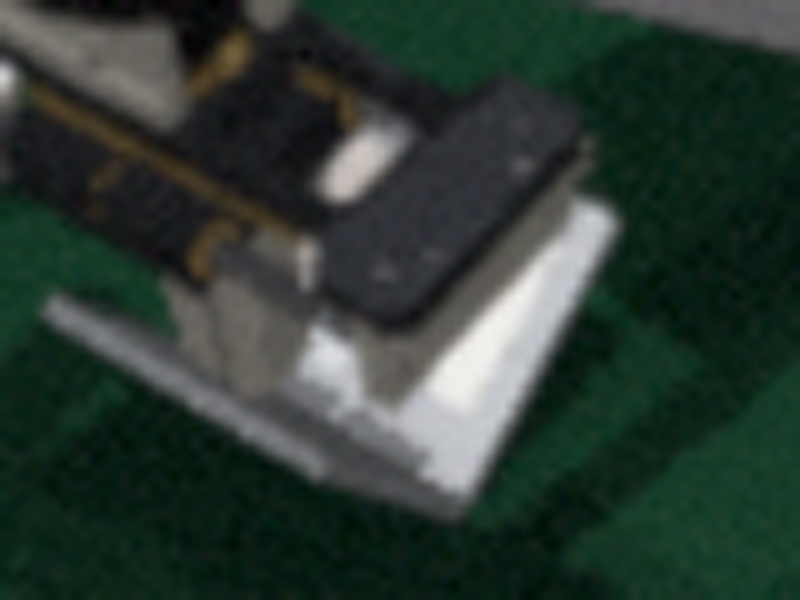

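About 30° tilted, on plan. Continuing past the balance point.

Request:
move_arm:
  motion: [0,0,0,0,0.12,0.06,255,0,0,0,0,0.24,0.12,255,0,0,0,0,0.35,0.2,255,0,0,0,0,0.45,0.27,255,0,0,0,0,0.55,0.36,255,0,0,0,0,0.65,0.45,255,0,0,0,0,0.73,0.52,255,0,0,0,0,0.73,0.52,255,0,0,0,0,0.73,0.52,255]

```text
clock: 8.38
eef_pos: [563.1, -175.1, 74.4]
tool_rot: [-2.557, -1.824, 0.0]
wrist_force: [0.2, -0.2, 0.0]
gripper_width: 0.6
```

```bash
python3 - <<'E'
from h import *
d=grab('scene','scene10')
s=ctrl.sense(); t=s['eef_pos']; print(s['clock'],t,s['wrist_force'])
a=cv2.resize(d['frame'][180:240,180:260,::-1],None,fx=10,fy=10,interpolation=cv2.INTER_CUBIC); cv2.imwrite('pics/c15.png',a)
E
```

```text
8.4333 [ 563.12898491 -175.12483032   74.56715667] [ 0.43001134 -0.08331034  0.43335358]
```

View pics/c15.png

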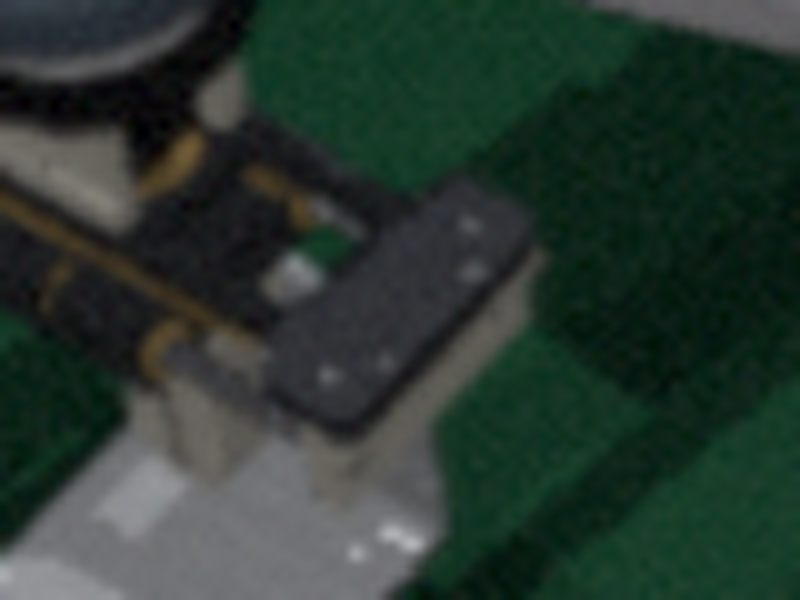

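The foot has dropped flat, so the divider now stands. I lift straight up, move back over the plate and look.

Request:
move_arm:
  motion: [0,0,0,0,0,-0.8,255,0,0,0,0,0,-1.7,255,0,0,0,0,0,-2.6,255,0,0,0,0,0,-3.2,220,0,0,0,0,-0.6,-3.5,180,0,0,0,0,-1.4,-3.5,118,0,0,0,0,-2.2,-3.5,118,0,0,-5,0,-2.8,-3.5,118,0,0,-10,0,-3.2,-3.5,118,0,0,-16,0,-3.5,-3.5,118,0,0,-16,0,-3.5,-3.5,118,0,0,-16,0,-3.5,-3.5,118]

```text
clock: 9.43
eef_pos: [464.0, -141.0, 180.2]
tool_rot: [2.281, 2.158, 0.001]
wrist_force: [-0.4, -0.4, -0.1]
gripper_width: 49.3
```

```bash
python3 - <<'E'
from h import *
d=grab('scene','scene11'); grab('wrist','wrist11')
s=ctrl.sense(); t=s['eef_pos']; print(s['clock'],t,s['tool_rot'],s['wrist_force'],s['gripper_width'])
a=cv2.resize(d['frame'][165:315,120:310,::-1],None,fx=4,fy=4,interpolation=cv2.INTER_CUBIC); cv2.imwrite('pics/c16.png',a)
E
```

```text
9.5333 [ 464.53441156 -141.30710445  179.91255605] [2.28124745e+00 2.15870006e+00 5.13868004e-04] [ 1.14649233 -0.11388176 -0.12480552] 50.00617901924363
```

View pics/c16.png

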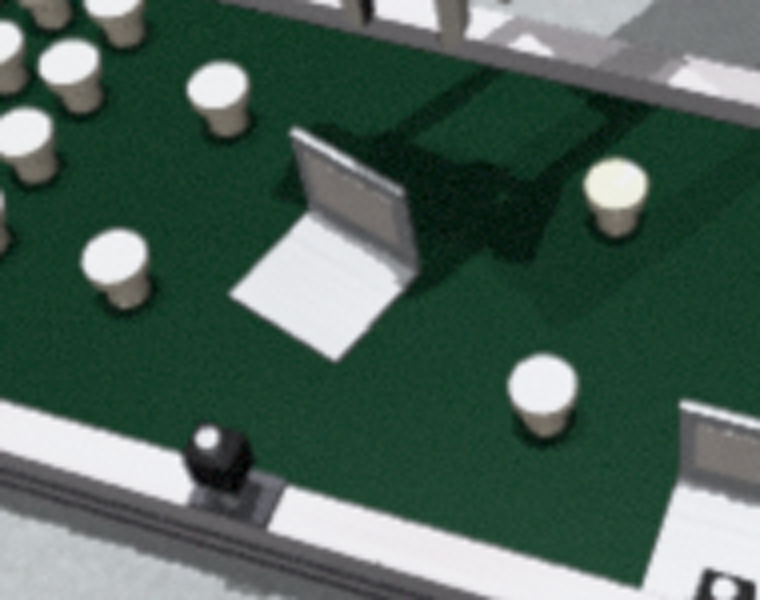

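View pics/wrist11.png

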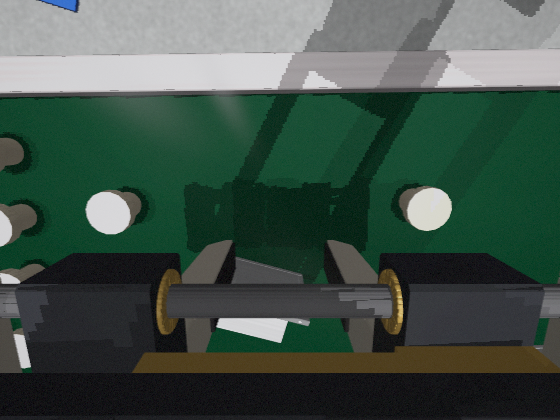

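```bash
python3 - <<'E'
from h import *
z=load('scene11'); P=lambda u,v:(120+u/4,165+v/4)
for n,u,v,h in [('toe-',231,294,63),('toe+',336,361,63),('heel+',418,272,60),('top-',292,128,150),('top+',402,189,150),('eye top',208,436,163)]: print(n,plane(z,*P(u,v),h))
from scipy.spatial.transform import Rotation as R
s=ctrl.sense(); M=R.from_rotvec(s['tool_rot']).as_matrix(); print(M.round(3),s['eef_pos'])
E
```

```text
toe- [ 594.1 -232.2   63. ]
toe+ [ 624.1 -147.9   63. ]
heel+ [ 545.2 -121.2   60. ]
top- [ 516.6 -205.4  150. ]
top+ [ 544.6 -121.6  150. ]
eye top [ 739.5 -162.7  163. ]
[[ 0.055  0.998  0.001]
 [ 0.998 -0.055 -0.   ]
 [-0.     0.001 -1.   ]] [ 464.53441156 -141.30710445  179.91255605]
```

The divider stands: heel mid ≈ (530,-162.5), yaw ≈ -19°, clear of everything. Fingers are 50 mm apart and aligned with the rail. I descend behind the plate with the tips slightly leading, so contact stays low.

Request:
move_arm:
  motion: [-1,0,0,-0.2,0,0.6,118,-2,0,0,-0.4,0,1.3,118,-3,0,0,-0.53,0,2.0,118,-4,0,-0.3,-0.53,0,2.7,118,-5,0,-0.5,-0.53,0,3.3,118,-5,0,-0.5,-0.53,0.2,3.7,118,-5,0,-0.5,-0.53,0.5,3.7,118,-5,0,-0.5,-0.53,0.76,3.7,118,-5,0,-0.5,-0.53,0.76,3.7,118]

```text
clock: 10.28
eef_pos: [488.8, -159.2, 69.7]
tool_rot: [2.221, 2.125, 0.094]
wrist_force: [0.7, -0.6, 0.6]
gripper_width: 50.2
```

```bash
python3 - <<'E'
from h import *
d=grab('scene','scene12'); grab('wrist','wrist12')
s=ctrl.sense(); t=s['eef_pos']; print(s['clock'],t,s['wrist_force'],s['gripper_width'])
from scipy.spatial.transform import Rotation as R
print(R.from_rotvec(s['tool_rot']).as_matrix().round(3))
a=cv2.resize(d['frame'][165:315,120:310,::-1],None,fx=4,fy=4,interpolation=cv2.INTER_CUBIC); cv2.imwrite('pics/c17.png',a)
E
```

```text
10.3833 [ 487.25301612 -158.56253643   69.57917546] [-0.46555096  1.82606688 -0.32737009] 49.89827223516995
[[ 0.043  0.995  0.089]
 [ 0.999 -0.043 -0.005]
 [-0.001  0.089 -0.996]]
```

View pics/c17.png

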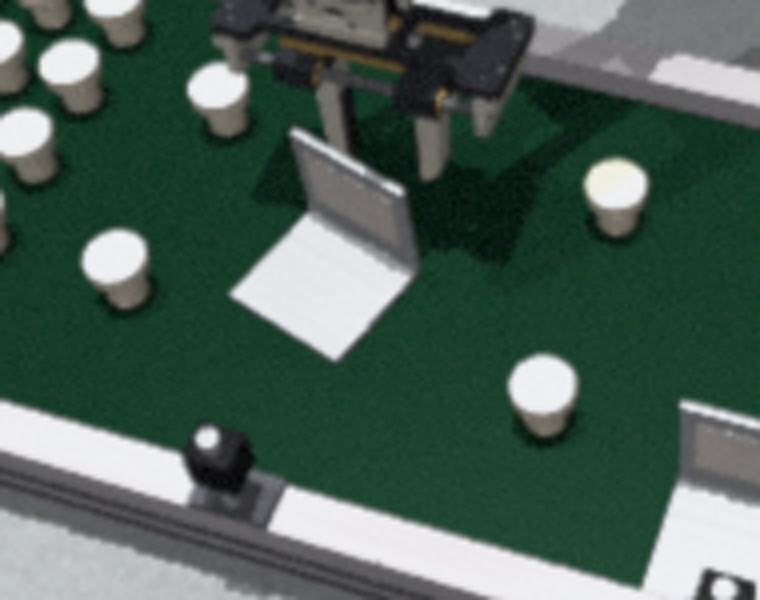

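View pics/wrist12.png

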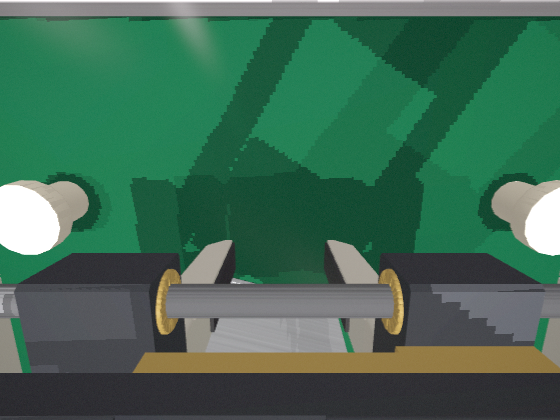

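Request:
move_arm:
  motion: [0,0,0,-0.15,0.4,0.04,156,0,0,0,-0.15,0.7,0.06,156,0,0,0,-0.15,0.9,0.08,156,0,0,0,-0.15,1.1,0.1,156,0,0,0,-0.15,1.3,0.12,156,0,0,0,-0.15,1.5,0.13,156,0,0,0,-0.15,1.7,0.15,156,0,0,0,-0.15,1.9,0.17,156,0,0,0,-0.15,2.1,0.19,156,0,0,0,-0.15,2.3,0.2,156,0,0,0,-0.15,2.5,0.22,156,0,0,0,-0.15,2.7,0.24,156]

```text
clock: 11.38
eef_pos: [567.0, -165.8, 68.4]
tool_rot: [2.223, 2.129, 0.092]
wrist_force: [-4.8, 0.1, 3.2]
gripper_width: 36.3
```

```bash
python3 - <<'E'
from h import *
d=grab('scene','scene13')
s=ctrl.sense(); t=s['eef_pos']; print(s['clock'],t,s['wrist_force'],s['gripper_width'])
a=cv2.resize(d['frame'][165:315,120:310,::-1],None,fx=4,fy=4,interpolation=cv2.INTER_CUBIC); cv2.imwrite('pics/c18.png',a)
E
```

```text
11.4333 [ 568.49407849 -166.03417614   68.62432429] [-1.72978558  0.2763635  -1.63478711] 36.26626363391649
```

View pics/c18.png

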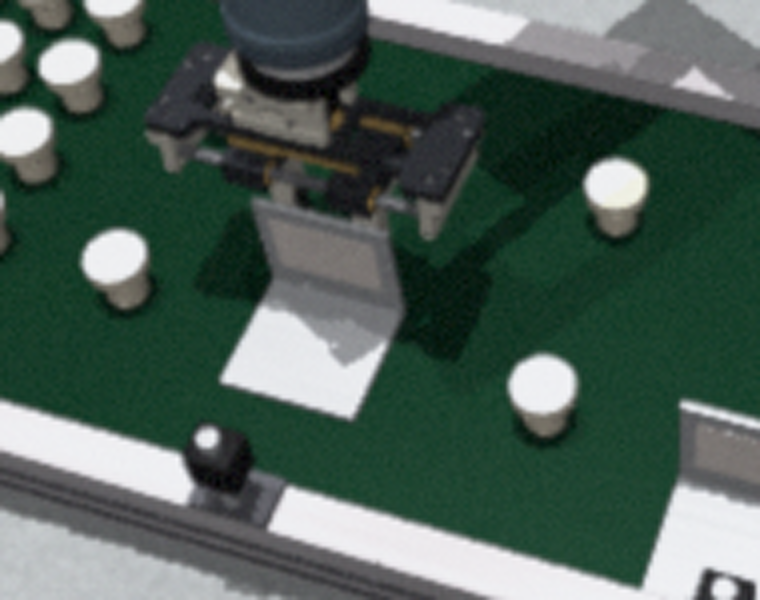

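```bash
python3 - <<'E'
from h import *
z=load('scene13'); P=lambda u,v:(120+u/4,165+v/4)
for n,u,v,h in [('toe-',219,382,63),('toe+',354,418,63),('heel+',405,310,60),('top-',254,202,150),('top+',388,232,150)]: 
    p=plane(z,*P(u,v),h); print(n,p, 'gap to rail',726.3+.045*p[1]-p[0])
E
```

```text
toe- [ 657.1 -213.4   63. ] gap to rail 59.59699999999998
toe+ [ 659.5 -122.4   63. ] gap to rail 61.291999999999916
heel+ [ 575.3 -119.5   60. ] gap to rail 145.62249999999995
top- [ 576.9 -206.2  150. ] gap to rail 140.12099999999998
top+ [ 577.3 -118.8  150. ] gap to rail 143.654
```

It is square already, with a toe gap of about 60 mm. Continuing 54 mm, then the final approach gently.

Request:
move_arm:
  motion: [0,0,0,0,0.15,0.01,156,0,0,0,0,0.3,0.03,156,0,0,0,0,0.45,0.04,156,0,0,0,0,0.6,0.05,156,0,0,0,0,0.75,0.07,156,0,0,0,0,0.9,0.08,156,0,0,0,0,1.05,0.09,156,0,0,0,0,1.2,0.11,156,0,0,0,0,1.35,0.12,156,0,0,0,0,1.5,0.13,156,0,0,0,0,1.65,0.15,156,0,0,0,0,1.75,0.16,156]

```text
clock: 12.43
eef_pos: [620.2, -168.5, 68.5]
tool_rot: [2.222, 2.128, 0.093]
wrist_force: [-5.3, 0.4, 3.1]
gripper_width: 36.1
```

```bash
python3 - <<'E'
from h import *
d=grab('scene','scene14')
s=ctrl.sense(); t=s['eef_pos']; print(s['clock'],t,s['wrist_force'],s['gripper_width'])
a=cv2.resize(d['frame'][200:300,130:250,::-1],None,fx=6,fy=6,interpolation=cv2.INTER_CUBIC); cv2.imwrite('pics/c19.png',a)
E
```

```text
12.4833 [ 620.67533838 -168.51161626   68.42951459] [-3.38772777  0.58897885  1.37864854] 36.336606835680286
```

View pics/c19.png

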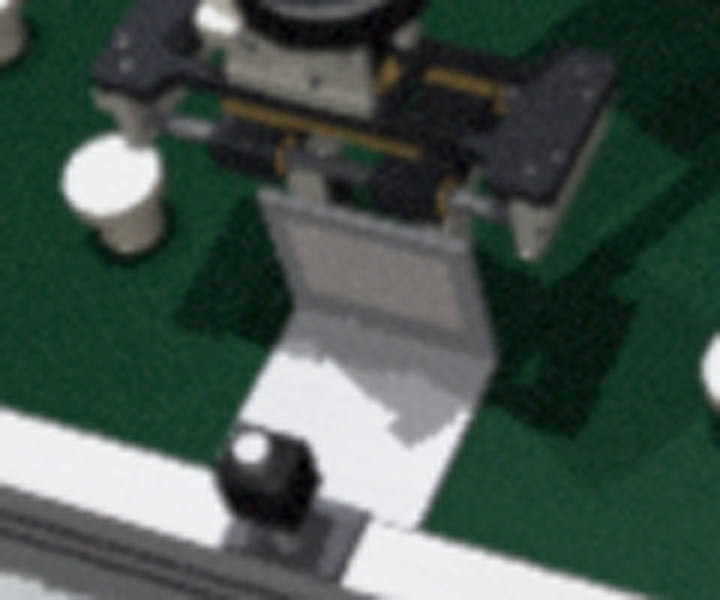

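Request:
move_arm:
  motion: [0,0,0,0,0.04,0,156,0,0,0,0,0.08,0.01,156,0,0,0,0,0.12,0.01,156,0,0,0,0,0.16,0.01,156,0,0,0,0,0.2,0.02,156]

```text
clock: 12.9
eef_pos: [625.4, -168.7, 68.4]
tool_rot: [2.223, 2.128, 0.092]
wrist_force: [-6.5, -0.5, 4.7]
gripper_width: 36.0
```

Request:
move_arm:
  motion: [0,0,0,0,0.03,0,156,0,0,0,0,0.06,0,156,0,0,0,0,0.06,0,156]

```text
clock: 13.15
eef_pos: [627.5, -168.8, 68.4]
tool_rot: [2.223, 2.128, 0.093]
wrist_force: [-4.3, 0.4, 1.7]
gripper_width: 36.0
```

Request:
move_arm:
  motion: [0,0,0,0,0.03,0,156,0,0,0,0,0.06,0,156,0,0,0,0,0.06,0,156]

```text
clock: 13.4
eef_pos: [628.1, -168.8, 68.4]
tool_rot: [2.224, 2.129, 0.09]
wrist_force: [-7.2, -0.6, 3.5]
gripper_width: 36.2
```

Request:
move_arm:
  motion: [0,0,0,0,0.03,0,156,0,0,0,0,0.06,0,156,0,0,0,0,0.06,0,156]

```text
clock: 13.65
eef_pos: [628.2, -168.7, 68.4]
tool_rot: [2.225, 2.131, 0.087]
wrist_force: [-13.4, -0.4, 7.8]
gripper_width: 36.7
```

```bash
python3 - <<'E'
from h import *
d=grab('scene','scene15')
s=ctrl.sense(); t=s['eef_pos']; print(s['clock'],t,s['wrist_force'],s['gripper_width'])
a=cv2.resize(d['frame'][200:300,130:250,::-1],None,fx=6,fy=6,interpolation=cv2.INTER_CUBIC); cv2.imwrite('pics/c20.png',a)
E
```

```text
13.7 [ 628.16388311 -168.71326063   68.40811075] [-1.34403198e+01  8.23956257e-03  7.14052241e+00] 36.0287678813713
```

View pics/c20.png

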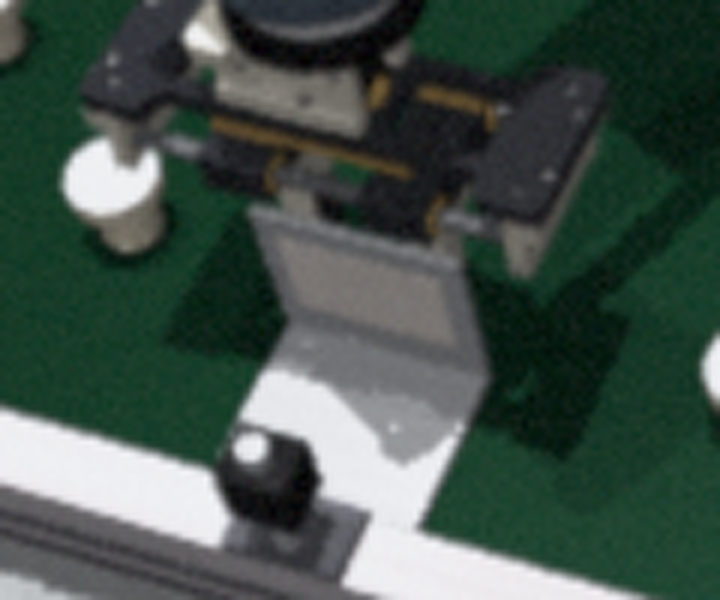

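TCP stalled at x=628.2, as predicted for rail contact, and the force has risen to 13 N. I back off straight, then go up.

Request:
move_arm:
  motion: [0,0,0,0,-0.1,-0.01,156,0,0,0,0,-0.2,-0.02,156,0,0,0,0,-0.4,-0.04,156,0,0,0,0,-0.8,-0.07,156,0,0,0,0,-1.4,-0.12,156,0,0,0,0,-1.7,-0.6,156,0,0,0,0,-2.0,-1.5,156,0,0,0,0,-2.5,-2.5,156,0,0,0,0,-3.2,-3.5,156,0,0,0,0,-3.8,-4.2,156,0,0,0,0,-3.8,-4.2,156,0,0,0,0,-3.8,-4.2,156]

```text
clock: 14.7
eef_pos: [507.4, -164.0, 186.0]
tool_rot: [2.22, 2.124, 0.095]
wrist_force: [0.2, 0.9, -0.4]
gripper_width: 36.5
```

```bash
python3 - <<'E'
from h import *
d=grab('scene','scene16'); e=grab('side','side16')
s=ctrl.sense(); t=s['eef_pos']; print(s['clock'],t,s['wrist_force'],s['gripper_width'])
a=cv2.resize(d['frame'][165:315,120:310,::-1],None,fx=4,fy=4,interpolation=cv2.INTER_CUBIC); cv2.imwrite('pics/c21.png',a)
a=cv2.resize(e['frame'][120:230,220:380,::-1],None,fx=4,fy=4,interpolation=cv2.INTER_CUBIC); cv2.imwrite('pics/c22.png',a)
E
```

```text
14.8 [ 506.95827936 -163.36177969  183.59218301] [ 0.36502595 -0.63038034  1.05793464] 36.08771108693502
```

View pics/c21.png

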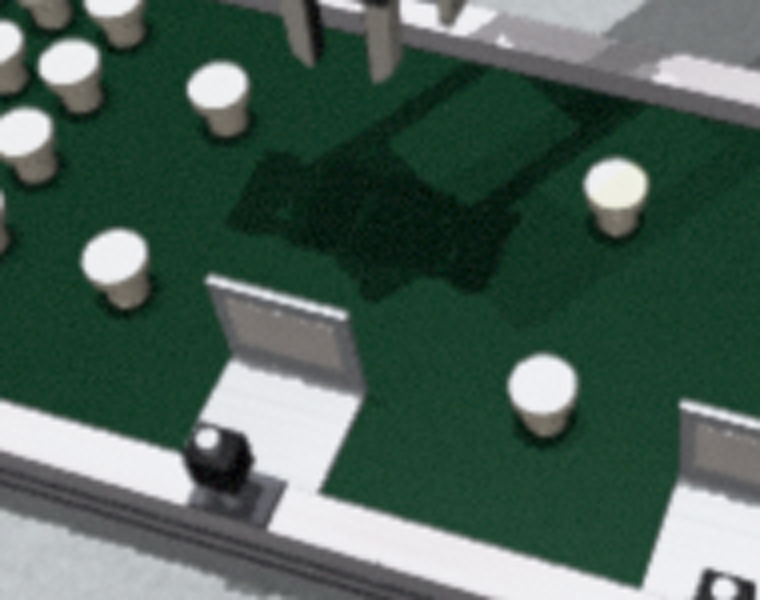

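View pics/c22.png

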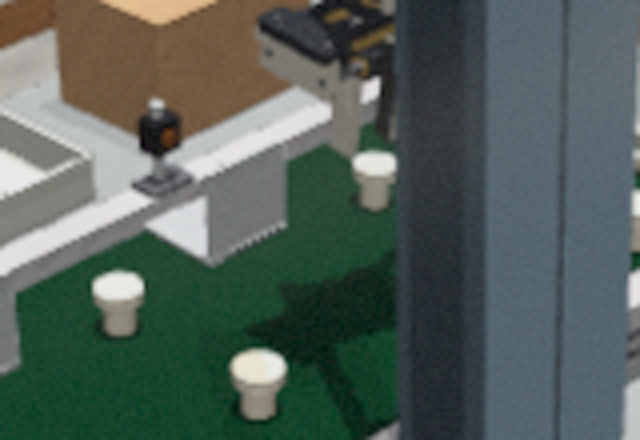

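```bash
python3 - <<'E'
from h import *
z=load('scene16'); P=lambda u,v:(120+u/4,165+v/4)
for n,u,v,h in [('top-',207,276,150),('top+',347,316,150),('other top-',681,402,150),('heel+',364,390,60),('toe+ (rail occl)',322,492,85),('plug lf',115,254,100),('plugmid far',542,384,100),('plugmid near',616,186,100),('plug ur',218,84,100),('posthead',208,436,163)]:
    p=plane(z,*P(u,v),h); print(n,p, 'dist to rail',(726.3+.045*p[1]-p[0]).round(1))
s=load('side16'); Q=lambda u,v:(220+u/4,120+v/4)
for n,u,v,h in [('heel+',212,265,60),('heel-',287,227,60),('top+',208,197,150),('top-',285,146,150),('eye',170,136,135)]:
    p=plane(s,*Q(u,v),h); print('side',n,p,'dist',(726.3+.045*p[1]-p[0]).round(1))
E
```

```text
top- [ 634.7 -212.   150. ] dist to rail 82.1
top+ [ 639.9 -121.4  150. ] dist to rail 80.9
other top- [645.8  80.5 150. ] dist to rail 84.1
heel+ [ 637.8 -124.4   60. ] dist to rail 82.9
toe+ (rail occl) [ 721.1 -115.9   85. ] dist to rail -0.0
plug lf [ 605.5 -299.1  100. ] dist to rail 107.3
plugmid far [627.2  -9.2 100. ] dist to rail 98.7
plugmid near [473.2  -5.6 100. ] dist to rail 252.8
plug ur [ 457.8 -292.3  100. ] dist to rail 255.3
posthead [ 739.5 -162.7  163. ] dist to rail -20.5
side heel+ [ 638.9 -128.    60. ] dist 81.6
side heel- [ 634.6 -217.1   60. ] dist 81.9
side top+ [612.1 -98.7 150. ] dist 109.8
side top- [ 624.6 -202.9  150. ] dist 92.6
side eye [ 727.9 -167.8  135. ] dist -9.2
```

```bash
python3 - <<'E'
from h import *
s=load('side16')
for p in [(637.8,-123,150),(633.8,-213,150)]: print((proj(s,p)-[220,120])*4)
cv2.imwrite('pics/c23.png',cv2.resize(s['f'][145:195,250:310,::-1],None,fx=12,fy=12,interpolation=cv2.INTER_CUBIC))
E
```

```text
[206.8 175.2]
[285.2 138. ]
```

View pics/c23.png

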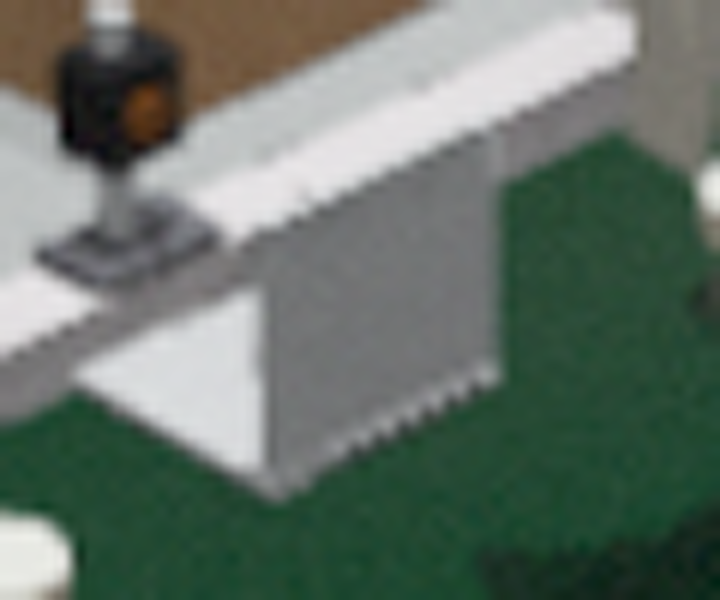

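The enlarged side view shows the plate upright, its top edge blending with the white rail, and the toe at the rail. My earlier "top" pixels in that view were misread. Handing in.

```bash
python3 - <<'E'
from bench import ctrl
print(ctrl.sign_off())
E
```

```text
the job is handed in; nothing more can be done
None
```

I tipped the fallen divider onto its foot on the third try. I then slid it square across the belt until its toe met the far rail in front of the free post, and handed the job in at about 15 s. No verdict was reported.

**Failed tries:** The first two tip attempts failed because the real fingertips sit about 24 mm above the nominal TCP. The fingers rode over the foot's free end and the divider rocked back to where it had been. Going about 25 mm lower with shut fingers tipped it over.

**Last checks:**
- **Rail contact:** the arm stalled at x = 628 mm, where contact was predicted, and the push force rose to 13 N. The heel then measured 81–83 mm from the rail in both views, against 85 mm for full contact, which is within the calibration error.
- **Squareness and position:** both sides measure the same distance from the rail to about 1 mm. The middle of the plate is at y ≈ -168 mm, with the eye between -163 and -168 mm.
- **Surroundings:** the four nearest plugs measured the same as at the start, within a few mm of reading error. The other divider still measured flush with the rail. The gripper was clear of everything.

**Disagreement:** my first reading of the plate's top edge in the side view suggested it was leaning back. An enlarged crop showed the white top edge blending into the white rail, and the plate looked upright, as the scene view also showed.

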